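# Hang the round-tray hanger on the slotted rail

## Task

Hang the hanger with the round tray on the rail: bring it to the rail's open end, let its neck enter the slot there, slide it fully home against the stop and let it hang from its head. Leave the hanger with the rectangular tray standing where it is.

Things in the scene. Friction and masses are not known exactly. Their poses are not given: they have to be found in the camera images.
- round_hanger: Hanger to be hung, loose, 0.14-0.28 kg, 135 mm tall, upright on its tray. Origin: centre of tray underside, z up. Round aluminium tray 68 mm across, 14 high; round neck 8 mm thick on the z axis; square dark head plate 40x40 at z 75-83; square grey grip post 18x18 at z 83-135 (hold it there from above). Head and post have sides along x and y; a quarter turn makes no difference.
- square_hanger: The other hanger, to be left alone: same neck, head and grip post, but a rectangular tray 72 mm (x) by 50 mm (y), 14 mm high. Origin: centre of the tray's underside, z up.
- rail_stand: Fixed rail. Origin: on the bench below the middle of its open end; x runs along the rail from open end to stop, z up. Two ledges, top z=110 mm, underside 98, between them a slot open above and below, 20 mm wide (30 at the open end, narrowing over 20 mm). Base plate 8 mm high; column from x=170. Side lips 6 mm high, 52 apart, from x=15: head must lie square to the rail within 20 degrees.
- rail_home (a point): Point on the rail's centre line level with the top of the ledges (110 mm above the bench, 130 mm from the open end), axes as rail_stand: here lies the centre of the hanger's head underside when the head rests on the ledges against the stop, a dark bar 12 mm high across the ledges. The hanger's tray then hangs 35 mm above the bench.

How it is judged:
By the outcome, as a careful person would: the job done as asked, in the order asked, and still so for the second after the job is handed in, with the robot touching nothing.
It also fails if it takes over 40 s, if anything falls off the work surface, if the arm or the gripper's body presses on something with over 40 N, if the wrist force passes 120 N, or if a joint passes its speed limit or range.

## Robot

A 6-joint arm with a two-finger parallel gripper is mounted at the origin on a cart in front of the work surface, level with it; the furniture and walls round the work are solid. World frame = base frame: x ahead of the robot, y to its left, z up, the work surface at z = 0. Lengths are in mm, angles in rad, forces in N, time in s.
With the tool pointing down it reaches from about 300 to 775 mm from the base axis. Payload 14.6 kg.
Tool frame: the origin (TCP) lies at the very end of the fingers, on their centre line; the grasp point (between the pads) lies 19 mm behind it; z points along the fingers, y is the line along which they close (so a half turn about z gives the same grasp; the last joint's range is limited). The gripper opens to 94 mm and grips with 3 to 60 N. Pads are 16 mm wide; open, the fingers measure 119 mm over their backs; the gripper's body (75 mm by 177 mm) begins 78 mm behind the grasp point.
Start: joints at [-1.196, 0.3, 1.521, -0, 1.321, -0.067], TCP at [235.154, -497.184, 205.446] pointing down, gripper open.
Joint ranges: [-3.03, 3.03], [-0.79, 2.21], [0.23, 2.52], [-1.04, 4.18], [0, 3.07], [-2.55, 2.55]. Speed limits (rad/s): [2.22, 2.22, 2.57, 3.14, 3.14, 3.14].

## Interface

Orientations are given as [roll, pitch, yaw] about the fixed x, y, z axes, in that order (R = Rz(yaw) Ry(pitch) Rx(roll)).
In Python, from cell import manip gives the robot as it stands.
- The arm moves only by the tool servo_tool, never from a script. Its argument "motion" is a list that holds one entry, the list of rows, each a list of 7 numbers: the shift along the world's x, y, z as a fraction of full scale, then the turn, a rotation vector about the world's x, y, z as a fraction of full scale, then the closure, from 0 (fully open) to 1 (shut). In form: [[[x, y, z, rx, ry, rz, gripper], ...]]. A call has 1 to 10 rows; each row is the pose to reach, as a shift and turn from the pose commanded when the call began, turning the shorter way round; what a row does not reach only later rows make up. Full scale, the value 1, is 0.5 m for a shift and pi rad for a turn. A row lasts 1/10 s, in which the tool goes at most 50 mm and 8.59 degrees, less where a joint would pass 70% of its speed; a pose out of reach is approached as far as the arm can. A call with a number of a shift or a turn outside -1 to 1 is refused whole. A call with a gripper value outside its range is refused whole. The fingers move at their own pace and stop on an object; "newtons" is the grip in N (left out, the last holds). Time passes only in rows, so rows that repeat a pose let the fingers close. It gives the time, the measured TCP pose, the force, the opening and the grip force at its end, in the units of the state.
- manip.read_state(): the state, without advancing time (a new reading comes with each control period).
- manip.camera(name): name is "scene" or "top"; returns a dict with "frame" (480x640x3 uint8, red, green, blue), "range_z" (480x640 float32, mm along the optical axis (not along the pixel's ray), 0 where there is no reading), "vfov" (degrees; the focal length in pixels is half the picture's height over the tangent of half this angle, whatever the lens; pixels are square), "cx", "cy" (the principal point, pixels), "cam_to_world" (4x4, takes a point from camera to world coordinates). Camera axes: x right, y down, z forward; pixel columns grow to the right and rows downward; lengths in mm; the calibration is good to about 2 mm. A picture is of the moment at which its call begins.
- manip.sign_off(): hands the job in; it is judged then, once.
The state is a dict: "clock": time; "joints": joint angles; "qd": joint speeds; "effort": joint torques, N m; "eef_pos": TCP position; "eef_rot": TCP orientation; "wrist_force": force on the tool from outside, world axes, zero at the start; "moment": the same for the moment, N m; "finger_gap": finger opening in mm; "finger_force": force on a finger pad.
Only numpy, scipy, OpenCV 4.12 (cv2) and the standard library are available. Lean on these libraries where they do the work, as an engineer would, in place of code of your own. Each camera call takes 0.05 s, during which the arm holds its last target. There are 200 camera calls.

## Working session

There is one attempt and no reset: what is moved stays moved. The work goes in short steps, Python scripts to look and compute and a tool call to move; the robot and the scene stay as the last step left them, time stands still between calls to the robot, and variables do not carry over. Pictures are saved under pics/ and viewed, at most 10 in all, crops included, and the job is handed in when it is done.

Besides the shell and the picture viewer there is one more tool, called after ">>>" as name(argument=value, ...) on one line, values as JSON. servo_tool: Moves the arm, as the interface text tells. Its arguments: {"type":"object","properties":{"motion":{"type":"array"},"newtons":{"type":"number"}},"required":["motion"]}

```bash
mkdir -p pics
cat > h.py <<'E'
import numpy as np, cv2
from cell import manip
def cam(n):
    c=manip.camera(n); h,w=c["frame"].shape[:2]
    c["f"]=h/2/np.tan(np.radians(c["vfov"])/2); return c
def ray(c,u,v):
    T=np.array(c["cam_to_world"]); d=T[:3,:3]@np.array([(u-c["cx"])/c["f"],(v-c["cy"])/c["f"],1]); return T[:3,3],d
def plane(c,u,v,z):
    o,d=ray(c,u,v); return o+d*(z-o[2])/d[2]
def cloud(c):
    v,u=np.mgrid[:480,:640]; Z=c["range_z"]; T=np.array(c["cam_to_world"])
    P=np.stack([(u-c["cx"])/c["f"]*Z,(v-c["cy"])/c["f"]*Z,Z],-1)
    return P@T[:3,:3].T+T[:3,3]
E
python3 - <<'E'
from h import *
for n in("scene","top"):
    c=cam(n); cv2.imwrite(f"pics/{n}0.png",c["frame"][:,:,::-1]); np.savez(f"{n}0.npz",**c)
    print(n,np.round(c["cam_to_world"],3).tolist(),c["f"],c["cx"],c["cy"],(c["range_z"]>0).mean())
print(manip.read_state())
E
```

```text
scene [[-0.694, -0.412, 0.591, -15.775], [-0.72, 0.385, -0.577, 565.253], [0.01, -0.826, -0.564, 592.802], [0.0, 0.0, 0.0, 1.0]] 591.3482788130367 320.37885425359633 246.9821863336428 0.9960970052083333
top [[-0.008, -0.988, 0.156, 394.701], [-1.0, 0.011, 0.018, 58.693], [-0.019, -0.156, -0.988, 927.31], [0.0, 0.0, 0.0, 1.0]] 538.5612688482613 316.5634316914221 237.2433853851602 0.9959407552083334
{'clock': 0.1, 'joints': array([-1.19558579e+00,  3.00395053e-01,  1.52149473e+00, -1.23962066e-05,
        1.32072883e+00, -6.65814505e-02]), 'qd': array([-0.00015958, -0.00019733, -0.000149  , -0.00050893, -0.00159754,
        0.00031199]), 'effort': array([ 2.58286382e-03, -5.32644331e+01, -3.53281045e+01,  7.10105198e-02,
        2.34826683e-02, -8.96030429e-05]), 'eef_pos': array([ 235.07586582, -496.97324029,  204.96457846]), 'eef_rot': array([-3.14056816e+00, -5.62789933e-05,  4.41795035e-01]), 'wrist_force': array([-0.46847281, -0.22738266,  0.26781956]), 'moment': array([-0.07320336,  0.00348513,  0.04758168]), 'finger_force': 0.0, 'finger_gap': 93.80196139508394}
```

View pics/scene0.png

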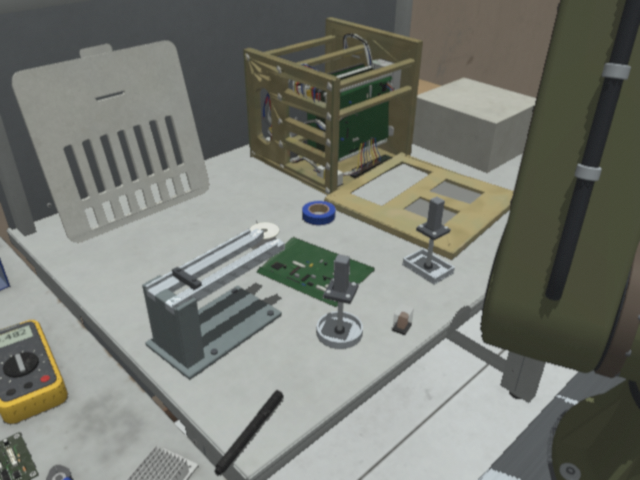

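View pics/top0.png

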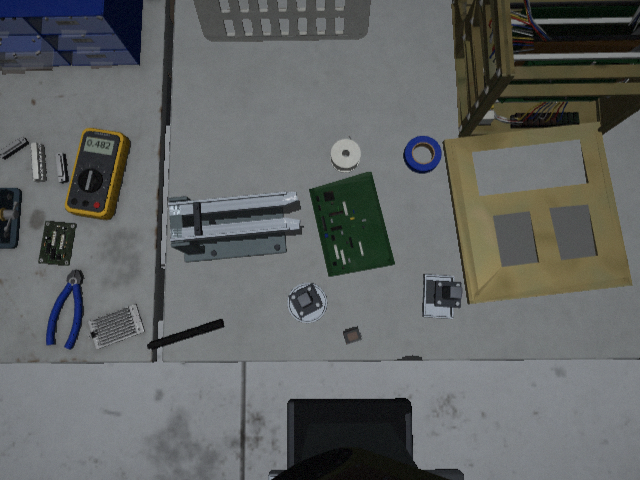

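The top view shows the round hanger at about (307,301), the square one at (440,295), and the rail with its open end at about (298,212) and the stop bar at (198,217). In the scene view the round hanger's post top is at about (342,262). The rail's open end is at about (270,240), with a white spool behind it. Next I'll measure from both views' depth.

```bash
cat > m.py <<'E'
from h import *
def load(n): return dict(np.load(f"{n}0.npz"))
for n in("top","scene"):
    c=load(n); P=cloud(c); z=P[...,2]
    a=plane(load("top"),307,301,100)
    near=(np.hypot(P[...,0]-a[0],P[...,1]-a[1])<60)
    def rect(m,l):
        if m.sum()<6: print(n,l,m.sum());return
        q=P[m]; r=cv2.minAreaRect(q[:,:2].astype(np.float32)); print(n,l,m.sum(),np.round(np.median(q,0),1),[np.round(x,1) for x in r])
    rect(near&(z>128),"post top"); rect(near&(z>77)&(z<90),"head"); rect(near&(z>9)&(z<20),"tray")
    # rail
    o=plane(load("top"),298,212,110); s=plane(load("top"),190,215,110)
    if n=="top": print("open~",o,"stop~",s)
    reg=(P[...,0]>o[0]-60)&(P[...,0]<o[0]+60)&(P[...,1]>o[1]-40)&(P[...,1]<s[1]+60)
    rect(reg&(z>100)&(z<113),"ledges"); rect(reg&(z>118.5)&(z<130),"bar"); rect(reg&(z>113)&(z<118.5),"lips"); rect(reg&(z>4)&(z<14),"base")
    print(np.histogram(z[reg],bins=np.arange(-5,140,5))[0])
E
python3 m.py
```

```text
top post top 1397 [394.7  58.7 927.3] [array([412.4,  82. ]), array([55.4, 18.7]), np.float64(34.1)]
top head 494 [426.3  91.1  83.4] [array([428. ,  92.6]), array([40., 40.]), np.float64(27.5)]
top tray 221 [428.5  93.7  14.2] [array([428.2,  93. ]), array([66. , 65.5]), np.float64(89.5)]
open~ [563.848079   101.80428343 110.        ] stop~ [561.07418105 269.77141224 110.        ]
top ledges 2991 [554.5 206.1 110.2] [array([558.8, 201.8]), array([ 78.3, 201.3]), np.float64(5.3)]
top bar 271 [552.2 255.5 122. ] [array([557.5, 207.8]), array([ 59.3, 178.2]), np.float64(5.1)]
top lips 822 [560.2 221.2 115.6] [array([557.7, 202. ]), array([ 77.2, 199.4]), np.float64(4.6)]
top base 3186 [537.9 196.    8.4] [array([563.8, 188.9]), array([119.1, 254.4]), np.float64(0.3)]
[ 981 1921 2486  559   14   11   13   18   16   20   19   22   19   20
   19   21   18   23   16   25   47  162 1153 1994  556  201   18    0]
scene post top 154 [423.8  95.8 134.1] [array([425.7,  93.2]), array([18. , 19.7]), np.float64(24.4)]
scene head 494 [419.4 100.9  82.7] [array([425.6,  93.8]), array([40.1, 41.8]), np.float64(27.0)]
scene tray 424 [422.9  95.6  12.6] [array([426. ,  93.3]), array([65.9, 68.7]), np.float64(43.1)]
scene ledges 3478 [552.6 218.5 109.3] [array([556.4, 201.4]), array([ 80.9, 204. ]), np.float64(5.1)]
scene bar 221 [550.3 258.5 121.3] [array([552.1, 257.3]), array([53.5, 11.1]), np.float64(3.7)]
scene lips 833 [535.2 229.6 115.1] [array([551.6, 211. ]), array([ 76.2, 184.8]), np.float64(2.5)]
scene base 4327 [546.9 197.7   7.7] [array([563.3, 186.6]), array([116.8, 251.4]), np.float64(1.2)]
[1822 1629 3997  226  122  135  123  132  138  123  145  138  137  142
  146  133  143  157  146  149  334  669 1717 1479  480  183    4    0]
```

Run:
```python
from h import *
for n in("top","scene"):
    P=cloud(dict(np.load(f"{n}0.npz"))).reshape(-1,3)
    m=(P[:,2]>100)&(P[:,2]<500)&(P[:,0]>200)&(P[:,0]<620)&(P[:,1]>-600)&(P[:,1]<330); q=P[m]
    k=np.floor(q[:,:2]/100).astype(int)
    print(n,{tuple((a*100).tolist()):(int(q[(k==a).all(1),2].max()),int((k==a).all(1).sum())) for a in np.unique(k,axis=0)})
```

```text
top {(200, -100): (434, 751), (200, 0): (382, 2443), (200, 100): (251, 191), (400, -200): (140, 220), (400, 0): (137, 151), (400, 100): (136, 9), (500, 100): (120, 1757), (500, 200): (128, 2270), (500, 300): (117, 57)}
scene {(200, 0): (491, 1831), (200, 100): (394, 144), (400, -200): (136, 344), (400, 0): (136, 261), (400, 100): (134, 153), (500, -600): (121, 612), (500, -500): (116, 10), (500, 0): (107, 1), (500, 100): (118, 1726), (500, 200): (125, 2595), (500, 300): (116, 210), (600, -600): (120, 221), (600, -500): (119, 5)}
```

>>> servo_tool(motion=[[[0.34,0.9,0,0,0,0,0],[0.34,0.9,0,0,0,0,0],[0.34,0.9,0,0,0,0,0],[0.34,0.9,0,0,0,0,0],[0.34,0.9,0,0,0,0,0],[0.34,0.9,0,0,0,0,0],[0.34,0.9,0,0,0,0,0],[0.34,0.9,0,0,0,0,0],[0.34,0.9,0,0,0,0,0],[0.34,0.9,0,0,0,0,0]]], newtons=30)

```text
clock: 1.1
eef_pos: [405.5, -44.4, 205.5]
eef_rot: [-3.141, -0.0, 0.444]
wrist_force: [-0.1, -0.9, -0.1]
finger_gap: 94.0
finger_force: 0.0
```

>>> servo_tool(motion=[[[0.044,0.281,0,0,0,0.004,0],[0.044,0.281,0,0,0,0.004,0],[0.044,0.281,0,0,0,0.004,0],[0.044,0.281,0,0,0,0.004,0],[0.044,0.281,-0.1,0,0,0.004,0],[0.044,0.281,-0.217,0,0,0.004,0],[0.044,0.281,-0.217,0,0,0.004,0],[0.044,0.281,-0.217,0,0,0.004,0],[0.044,0.281,-0.217,0,0,0.004,0]]])

```text
clock: 2.0
eef_pos: [428.3, 93.1, 99.0]
eef_rot: [3.141, -0.002, 0.454]
wrist_force: [0.5, -0.0, -0.6]
finger_gap: 94.1
finger_force: 0.0
```

>>> servo_tool(motion=[[[0,0,0,0,0,0,1],[0,0,0,0,0,0,1],[0,0,0,0,0,0,1],[0,0,0,0,0,0,1],[0,0,0,0,0,0,1],[0,0,0,0,0,0,1],[0,0,0,0,0,0,1],[0,0,0,0,0,0,1]]])

```text
clock: 2.8
eef_pos: [427.1, 93.3, 96.9]
eef_rot: [-3.142, 0.0, 0.454]
wrist_force: [-0.0, 0.4, 1.0]
finger_gap: 33.6
finger_force: 0.0
```

>>> servo_tool(motion=[[[0,0,0,0,0,0,1],[0,0,0,0,0,0,1],[0,0,0,0,0,0,1],[0,0,0,0,0,0,1],[0,0,0,0,0,0,1],[0,0,0,0,0,0,1]]])

```text
clock: 3.4
eef_pos: [427.1, 93.3, 96.9]
eef_rot: [-3.142, 0.0, 0.454]
wrist_force: [0.5, 0.1, -0.2]
finger_gap: 17.8
finger_force: 29.9
```

>>> servo_tool(motion=[[[0,0,0.09,0,0,0,1],[0,0,0.09,0,0,0,1],[0.287,-0.072,0.09,0,0,-0.04,1],[0.287,-0.072,0.09,0,0,-0.08,1],[0.287,-0.072,0.09,0,0,-0.116,1],[0.287,-0.072,0.09,0,0,-0.116,1],[0.287,-0.072,0.09,0,0,-0.116,1],[0.287,-0.072,0.09,0,0,-0.116,1]]])

```text
clock: 4.2
eef_pos: [569.8, 57.6, 141.6]
eef_rot: [-3.141, 0.001, 0.091]
wrist_force: [-0.4, 0.7, -1.6]
finger_gap: 17.7
finger_force: 30.0
```

Run:
```python
from h import *
s=manip.read_state(); print(s["eef_pos"],s["eef_rot"],s["wrist_force"])
c=cam("scene"); cv2.imwrite("pics/scene1.png",cv2.resize(c["frame"][180:420,110:430,::-1],(800,600)))
P=cloud(c); z=P[...,2]; near=np.hypot(P[...,0]-570,P[...,1]-57)<45
for l,a,b in(("head",112,132),("tray",45,62)):
    q=P[near&(z>a)&(z<b)]; print(l,len(q),np.round(q.max(0),1),np.round(q.min(0),1),[np.round(x,1) for x in cv2.minAreaRect(q[:,:2].astype(np.float32))])
```

```text
[569.80827713  57.56868344 141.56353818] [-3.14146584e+00  8.81678943e-04  9.09836964e-02] [-0.38459681  0.70334243 -1.64985316]
head 391 [589.7  79.3 132. ] [546.4  34.8 118. ] [array([569.1,  57.2]), array([42.9, 42.8]), np.float64(3.7)]
tray 882 [602.   92.6  61.6] [534.5  23.7  45. ] [array([565.9,  56.3]), array([61.1, 70.8]), np.float64(20.8)]
```

View pics/scene1.png

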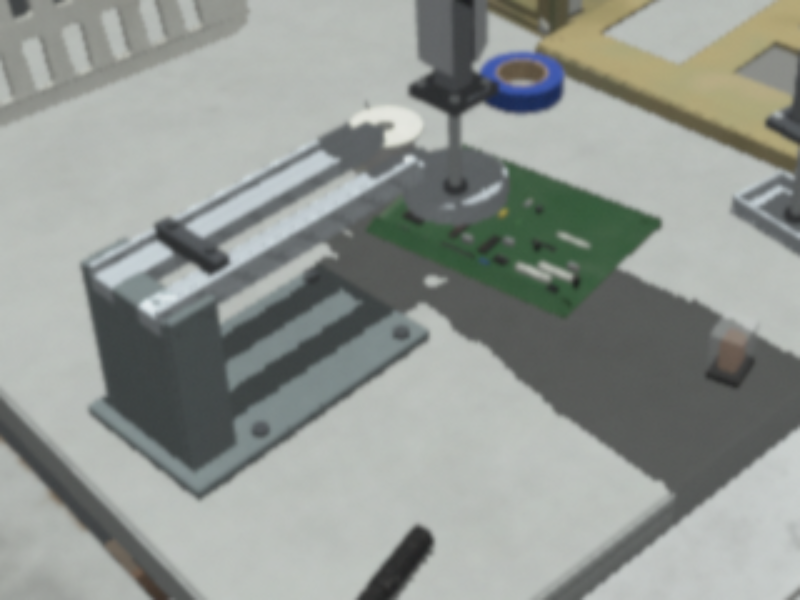

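The picture shows the hanger held upright at crop (455,130), in line with the rail's open end at about (390,150). Now I'll slide it in.

>>> servo_tool(motion=[[[0,0,-0.012,0,0,0,1],[-0.003,0.04,-0.012,0,0,0,1],[-0.007,0.08,-0.012,0,0,0,1],[-0.011,0.12,-0.012,0,0,0,1],[-0.015,0.16,-0.012,0,0,0,1],[-0.019,0.205,-0.012,0,0,0,1],[-0.023,0.25,-0.012,0,0,0,1],[-0.027,0.295,-0.012,0,0,0,1],[-0.03,0.325,-0.012,0,0,0,1],[-0.03,0.325,-0.012,0,0,0,1]]])

```text
clock: 5.25
eef_pos: [555.0, 221.3, 135.9]
eef_rot: [-3.141, -0.0, 0.092]
wrist_force: [0.6, 0.2, -2.4]
finger_gap: 17.5
finger_force: 30.0
```

>>> servo_tool(motion=[[[0,0,-0.005,0,0,0,1],[0,0.004,-0.005,0,0,0,1],[-0.001,0.008,-0.005,0,0,0,1],[-0.001,0.012,-0.005,0,0,0,1],[-0.001,0.015,-0.005,0,0,0,1],[-0.002,0.018,-0.005,0,0,0,1],[-0.002,0.02,-0.005,0,0,0,1],[-0.002,0.02,-0.005,0,0,0,1]]])

```text
clock: 6.05
eef_pos: [554.6, 230.0, 133.4]
eef_rot: [-3.142, -0.0, 0.09]
wrist_force: [0.2, 0.1, -1.5]
finger_gap: 18.1
finger_force: 30.0
```

>>> servo_tool(motion=[[[0,0.002,0,0,0,0,1],[0,0.004,0,0,0,0,1],[0,0.004,0,0,0,0,1]]])

```text
clock: 6.35
eef_pos: [554.6, 231.9, 133.4]
eef_rot: [-3.142, 0.0, 0.09]
wrist_force: [-0.3, -0.6, -2.0]
finger_gap: 17.8
finger_force: 30.0
```

>>> servo_tool(motion=[[[0,0.002,0,0,0,0,1],[0,0.003,0,0,0,0,1],[0,0.003,0,0,0,0,1]]])

```text
clock: 6.65
eef_pos: [554.7, 232.9, 133.5]
eef_rot: [3.141, 0.0, 0.09]
wrist_force: [-0.6, -3.6, -0.6]
finger_gap: 17.8
finger_force: 30.0
```

Contact with the stop. Now lowering onto the ledges.

>>> servo_tool(motion=[[[0,0,-0.001,0,0,0,1],[0,0,-0.002,0,0,0,1],[0,0,-0.003,0,0,0,1],[0,0,-0.003,0,0,0,1]]])

```text
clock: 7.05
eef_pos: [554.9, 232.9, 132.2]
eef_rot: [3.141, -0.001, 0.09]
wrist_force: [1.3, -5.6, 0.1]
finger_gap: 18.1
finger_force: 30.0
```

>>> servo_tool(motion=[[[0,0,-0.001,0,0,0,1],[0,0,-0.002,0,0,0,1],[0,0,-0.002,0,0,0,1]]])

```text
clock: 7.35
eef_pos: [555.0, 232.9, 132.0]
eef_rot: [3.141, -0.001, 0.09]
wrist_force: [-1.9, -6.9, 7.0]
finger_gap: 17.8
finger_force: 30.0
```

>>> servo_tool(motion=[[[0,0,0,0,0,0,0.5],[0,0,0,0,0,0,0.5],[0,0,0,0,0,0,0.5],[0,0,0,0,0,0,0.5],[0,0,0,0,0,0,0.5],[0,0,0.1,0,0,0,0.5],[0,0,0.2,0,0,0,0.5],[0,0,0.3,0,0,0,0.5],[-0.1,-0.2,0.3,0,0,0,0.5],[-0.2,-0.4,0.3,0,0,0,0.5]]])

```text
clock: 8.35
eef_pos: [509.7, 143.5, 282.1]
eef_rot: [-3.141, -0.003, 0.092]
wrist_force: [1.4, -0.7, -1.0]
finger_gap: 46.9
finger_force: 0.0
```

Run:
```python
from h import *
s=manip.read_state(); print(s["eef_pos"],s["clock"],s["finger_gap"],s["wrist_force"])
c=cam("scene"); cv2.imwrite("pics/scene2.png",cv2.resize(c["frame"][180:420,110:430,::-1],(800,600)))
P=cloud(c); z=P[...,2]; near=np.hypot(P[...,0]-554.6,P[...,1]-231.4)<30
q=P[near&(z>163)&(z<180)]; print(len(q),[np.round(x,1) for x in cv2.minAreaRect(q[:,:2].astype(np.float32))],np.percentile(q[:,2],95))
```

```text
[509.73579386 143.46936119 282.05143198] 8.35 46.860380651255895 [ 1.36851534 -0.69909589 -1.03471915]
166 [array([554. , 232.9]), array([18.1, 19.4]), np.float64(0.7)] 170.43239069825654
```

View pics/scene2.png

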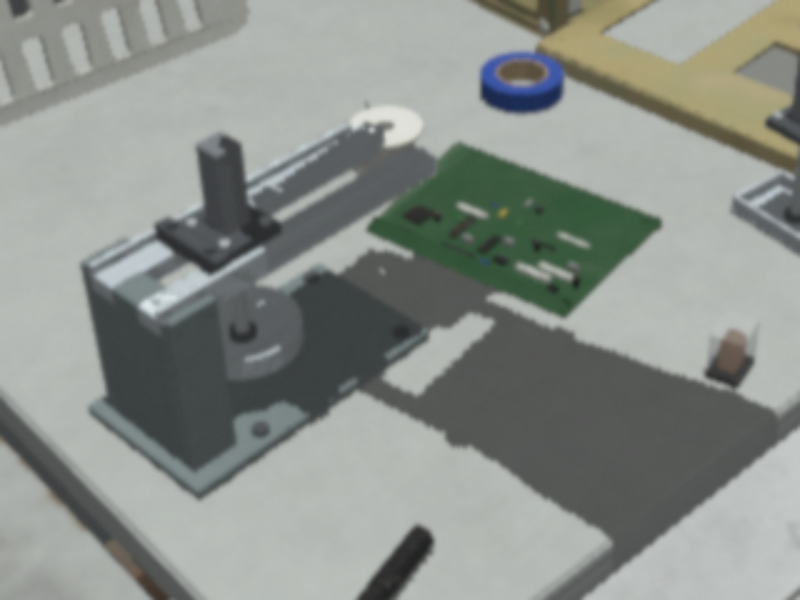

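The head sits at crop (220,235), square on the ledges and against the stop bar. The tray hangs free at (255,335), and the post top is at z=170 as expected. The arm is still settling, so I'll let it stop and then hand in.

>>> servo_tool(motion=[[[0,0,0,0,0,0,0.5],[0,0,0,0,0,0,0.5],[0,0,0,0,0,0,0.5],[0,0,0,0,0,0,0.5]]])

```text
clock: 8.8
eef_pos: [510.2, 144.7, 280.6]
eef_rot: [-3.142, 0.001, 0.091]
wrist_force: [0.4, -0.2, -0.1]
finger_gap: 47.5
finger_force: 0.0
```

```bash
python3 -c "
from cell import manip; print(manip.sign_off())"
```

```text
the job is handed in; nothing more can be done
None
```

The round-tray hanger hangs from its head on the rail, fully home against the stop; I left the rectangular-tray hanger where it stood and handed the job in at about 9 s.

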